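# Unlock the controller housing and hold its lid at balance

### The job

Slide the aluminium lock plate straight up out of its slots at the front of the blue controller housing and stand it in the empty slot of the steel parking rack. Then take the lid by its bar, swing it up until it stands straight upright at its balance point, without letting it go over backwards, and finish still gripping the bar, holding the lid still there for the fitter. Leave the other things on the bench alone.

Things in the scene. Friction and masses are not known exactly. Their poses are not given: they have to be found in the camera images.
- housing: blue controller housing fixed to the bench, left or right of the rack, yaw up to 0.3 rad: box 92 mm high, x -70 to +60 mm, y +-85. Origin on the bench, z up, +x from its front (towards the robot) to its hinge side; the hinge axis is along its y
- slots (a point): middle of the lock plate's holder at the housing's front, at mouth height, 70 mm above the bench: two steel upright channels 28 mm deep along x, 47 to 69 mm either side (y), each with a 12 mm wide slot for a side edge of the plate. Slot floor 15 mm above the bench. Axes as the housing's
- plate_mid (a point): centre of the lock plate: loose bare aluminium, 8 mm thick (its x), 120 wide (y), 150 tall (z, up), 0.15 to 0.3 kg. It starts upright, 55 mm deep in the slots, centre 90 mm and top edge 165 mm above the bench, 10 mm in front of the lid bar, so no finger fits between. Pinch the middle of its top edge across its thickness, at most 30 mm deep (lid bar 59 mm below the top edge)
- rack: dark steel parking rack fixed to the bench, empty: one open-topped slot 16 mm wide (its x), 150 long (y), walls 6 mm thick with top at 56 mm, slot floor at 6 mm, foot 70 x 180 mm, yaw up to 0.3 rad. Origin on the bench under the slot's middle, z up. A plate let go in it stays standing, leaning slightly, centre about 81 mm and top edge 156 mm above the bench
- lid_bar (a point): middle of the lid's bar: round steel, 12 mm thick, 120 long, parallel to the hinge and 180 mm from it in the lid's plane, on two rods 12 mm thick; window between bar and lid edge 54 x 108 mm. Shut, it is 100 mm above the bench, free below, 60 mm in front of the box. It can turn between fingers that keep pointing down. x axis: from bar to hinge; y: along the bar
- lid_hinge (a point): middle of the lid's hinge axis, 100 mm above the bench, 50 mm along +x from the housing's origin. The lid is flat, blue, 120 x 166 mm, 10 mm thick. This point's axes turn with the lid
- lid (a joint): angle of the lid: 0 shut and level, grows as the bar rises, 1.571 straight up (bar 280 mm above the bench), which is exactly the balance point; end stop 2.7. The hinge is almost free of friction: let go, the lid (0.35 kg) falls shut or over backwards
- screwdriver_grip (a point): bystander, to be left alone: handle of a loose screwdriver, 160 mm long, lying nearest the robot
- seal_c (a point): bystander, to be left alone: a loose black rubber seal ring, 90 mm across, 12 mm high, lying beyond the housing and the rack; point at its centre on the bench
- wash_bottle_c (a point): bystander, to be left alone: a loose white wash bottle, 60 mm across, 140 mm tall; point at half height
- grease_jar_c (a point): bystander, to be left alone: a loose grey jar, 72 mm across, 70 mm tall; point at half height
- wrench_grip (a point): bystander, to be left alone: handle of a loose 170 mm wrench lying flat
- cover_c (a point): bystander, to be left alone: a loose blue plastic bowl-shaped cover, 120 mm across, 45 mm high; point at half height
There are look-alikes about, which are no part of the job. There is more than one size of the part that bears plate_mid; the job needs the larger. What is shaped like the rack but red is not meant.

How it is judged:
By the outcome, as a careful person would: the job done as asked, in the order asked, and still so for the second after the job is handed in, while the arm keeps its last pose, push and grip.
It also fails if it takes over 64 s, if anything falls off the work surface, if the arm or the gripper's body presses on something with over 40 N, if the wrist force passes 120 N, or if a joint passes its speed limit or range.

### The arm

A 6-joint arm with a two-finger parallel gripper is mounted at the origin on the work surface. World frame = base frame: x ahead of the robot, y to its left, z up, the work surface at z = 0. Lengths are in m, angles in rad, forces in N, time in s.
With the tool pointing down it reaches from about 0.375 to 0.9 m from the base axis. Payload 3.1 kg.
Tool frame: the origin (TCP) lies on the centre line of the jaws, within the pads' length; the fingertips stand 8 mm ahead of it and the grasp point (between the pads) lies 11 mm behind it (robot.tip_extent is the distance from the TCP to the fingertips, in m); y points along the fingers, z is the direction in which the jaws open and shut, and the axes are right-handed (so a half turn about y gives the same grasp; the last joint's range is limited). The gripper opens to 87 mm and grips with 3 to 60 N. Pads are 19 mm wide; open, the fingers measure 117 mm over their backs; the gripper's body (75 mm by 190 mm) begins 51 mm behind the grasp point.
Start: joints at [1.006, 0.527, 1.433, -0, 1.181, -0.178], TCP at [0.236, 0.579, 0.231] pointing down, gripper open.
Joint ranges: [-3.08, 3.08], [-0.75, 2.2], [0.22, 2.44], [-1.43, 4.57], [0, 2.65], [-2.85, 2.85]. Speed limits (rad/s): [2.79, 2.79, 3.14, 3.14, 3.14, 3.14].

### API

Orientations are given as a unit quaternion [x, y, z, w].
In Python, from rig import robot gives the robot as it stands.
- The arm moves only by the shell command python3 -m crank 'ROWS' [FORCE]. ROWS is JSON, a list that holds one entry, the list of rows, each a list of 7 numbers: the turn, a rotation vector about the tool's x, y, z in degrees, then the shift along the tool's x, y, z in m, then the opening in per cent of the stroke, from 0 (shut) to 100 (fully open). In form: [[[ax, ay, az, dx, dy, dz, gripper], ...]]. A call has exactly 5 rows; each row shifts and turns the commanded pose from where the row before left it, along the tool's axes as they then stand; what a row does not reach is not made up. A row lasts 1/8 s, in which the tool goes at most 62.5 mm and 10.7 degrees, less where a joint would pass 70% of its speed; a pose out of reach is approached as far as the arm can. A call with a gripper value outside its range is refused whole. The fingers move at their own pace and stop on an object; FORCE is the grip in N (left out, the last holds). Time passes only in rows, so rows that do not move let the fingers close, or fill a call up. It gives the time, the measured TCP pose, the force and the opening at its end, in the units of the state.
- robot.get_obs(): the state, without advancing time (a new reading comes with each control period).
- robot.camera(name): name is "side" or "top"; returns a dict with "img" (420x560x3 uint8, red, green, blue), "K" (3x3 intrinsics, pixels), "R" (3x3) and "t" (3): a world point X has camera coordinates R X + t. Camera axes: x right, y down, z forward; pixel columns grow to the right and rows downward; lengths in m; the calibration is good to about 2 mm. A picture is of the moment at which its call begins. There is no depth.
- robot.hand_in(): hands the job in, once; it reports no verdict.
Trained networks look in a picture, given as the dict that the camera call returned (one of the last four; its "shot" number tells which), for a name from the list of things; names that differ only in an ending like _2 or _b are one class to them, and where a whole thing is asked for, a point or a joint stands for the part that bears it (a point fixed in the world has none). Each returns a list of dicts, best first, with "conf" (0 to 1); they miss things now and then, are a little off and sometimes report something else, mostly with a low value. They report only what shows in the picture. A call takes as long as a camera call. They do not tell look-alikes from the thing itself.
- robot.spot_in(picture, thing): "at" ([row, column] in pixels, amid what is visible of it).
The state is a dict: "time": time; "q": joint angles; "joint_velocities": joint speeds; "joint_torque": joint torques, N m; "position": TCP position; "tool_rot": TCP orientation; "ft_force": force on the tool from outside, world axes, zero at the start; "moment": the same for the moment, N m; "grip_width": finger opening in m.
Only numpy, scipy, OpenCV 4.12 (cv2) and the standard library are available. Lean on these libraries where they do the work, as an engineer would, in place of code of your own. Each camera call takes 0.05 s, during which the arm holds its last target.

## Working session

There is one attempt and no reset: what is moved stays moved. The work goes in short steps, Python scripts to look and compute and a shell command to move; the robot and the scene stay as the last step left them, time stands still between calls to the robot, and variables do not carry over. Pictures are saved under pics/ and viewed, and the job is handed in when it is done.

```bash
ls; mkdir -p pics; python3 - <<'E'
from rig import robot
import cv2,numpy as np
for n in ("side","top"):
    p=robot.camera(n)
    cv2.imwrite(f"pics/{n}0.png",cv2.resize(p["img"][:,:,::-1],(784,588),interpolation=cv2.INTER_CUBIC))
    print(n,p["K"].tolist(),np.round(p["R"],4).tolist(),np.round(p["t"],4).tolist())
    for th in ["housing","plate_mid","slots","rack","lid_bar","lid_hinge","cover_c"]:
        print(th,[(np.round(d["at"],0).tolist(),round(d["conf"],2)) for d in robot.spot_in(p,th)])
o=robot.get_obs();print(o)
E
```

```text
pics
side [[416.2999697626689, 0.0, 279.9208187454129], [0.0, 416.2999697626689, 210.51490492383306], [0.0, 0.0, 1.0]] [[0.7107, -0.7033, 0.0172], [-0.4479, -0.4712, -0.7598], [0.5425, 0.5323, -0.6499]] [-0.4198, 0.3334, 0.7229]
housing [([244.0, 349.0], 0.75), ([269.0, 346.0], 0.68), ([180.0, 140.0], 0.59)]
plate_mid [([315.0, 254.0], 0.81), ([268.0, 294.0], 0.73)]
slots []
rack [([203.0, 244.0], 0.82), ([228.0, 173.0], 0.68), ([266.0, 346.0], 0.17)]
lid_bar [([245.0, 350.0], 0.73), ([325.0, 432.0], 0.69), ([389.0, 377.0], 0.33)]
lid_hinge [([243.0, 350.0], 0.9)]
cover_c []
top [[472.89594872341644, 0.0, 280.4075144588864], [0.0, 472.89594872341644, 211.4151681025655], [0.0, 0.0, 1.0]] [[-0.01, -0.9999, -0.0127], [-0.9982, 0.0108, -0.0589], [0.059, 0.0121, -0.9982]] [0.0075, 0.5597, 1.3802]
housing [([190.0, 348.0], 0.56)]
plate_mid [([238.0, 338.0], 0.68), ([275.0, 337.0], 0.65)]
slots [([195.0, 346.0], 0.8), ([178.0, 414.0], 0.38)]
rack [([202.0, 225.0], 0.88), ([264.0, 210.0], 0.64)]
lid_bar [([191.0, 348.0], 0.94)]
lid_hinge [([194.0, 348.0], 0.75)]
cover_c [([183.0, 137.0], 0.64)]
{'time': 0.8, 'q': array([ 1.00551485e+00,  5.27452996e-01,  1.43273404e+00,  1.66452208e-05,
        1.18138979e+00, -1.78507994e-01]), 'joint_velocities': array([-0.00074047,  0.00033852,  0.00034961, -0.00135653, -0.00019597,
       -0.00088429]), 'joint_torque': array([-2.63130505e-04, -4.39948654e+01, -1.76984292e+01,  6.34324341e-02,
        5.02457377e-02,  2.49592901e-06]), 'position': array([0.2357052 , 0.57881253, 0.23056645]), 'tool_rot': array([-0.69391797,  0.13589956, -0.13589348,  0.69393236]), 'ft_force': array([ 0.93192802,  0.60227934, -0.21504969]), 'moment': array([ 0.02534544, -0.00253124, -0.02120634]), 'grip_width': 0.0869583165176462}
```

View pics/side0.png

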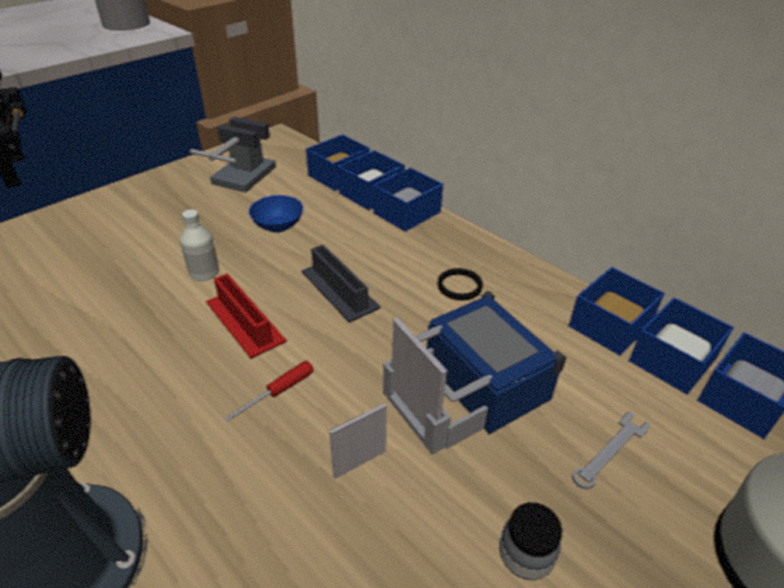

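View pics/top0.png

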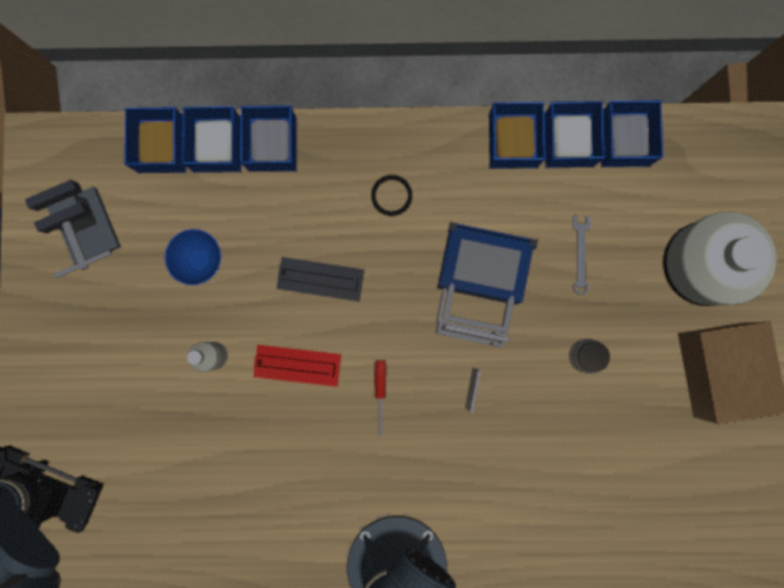

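The side view shows the large plate in its holder at about (418,375) in view pixels and a smaller loose plate at (358,440). The steel rack is at (340,283) and the red look-alike at (245,315). The wrench, jar and screwdriver lie apart.
Candidates (raw pixels, side): plate at [268,294] (large, in the slots, my choice) or [315,254] (small, free-standing, no). Rack at [203,244] (dark, my choice) or [228,173] (red, no). Next, close crops.

```bash
python3 - <<'E'
from rig import robot
import cv2,numpy as np
ps={}
for n in ("side","top"):
    p=robot.camera(n); ps[n]=p
    np.savez(f"pics/{n}.npz",**{k:p[k] for k in("img","K","R","t")})
def crop(n,r0,r1,c0,c1,s,f):
    im=cv2.resize(ps[n]["img"][r0:r1,c0:c1,::-1],None,fx=s,fy=s,interpolation=cv2.INTER_CUBIC)
    for c in range(c0-c0%10+10,c1,10): cv2.line(im,((c-c0)*s,0),((c-c0)*s,6 if c%50 else 14),(0,0,255),1)
    for r in range(r0-r0%10+10,r1,10): cv2.line(im,(0,(r-r0)*s),(6 if r%50 else 14,(r-r0)*s),(0,0,255),1)
    cv2.imwrite(f,im);print(im.shape)
crop("top",150,255,300,400,5,"pics/tA.png")
crop("top",175,225,190,270,8,"pics/tB.png")
crop("side",200,330,265,415,5,"pics/sA.png")
crop("side",165,235,205,285,8,"pics/sB.png")
E
```

```text
(525, 500, 3)
(400, 640, 3)
(650, 750, 3)
(560, 640, 3)
```

View pics/tA.png

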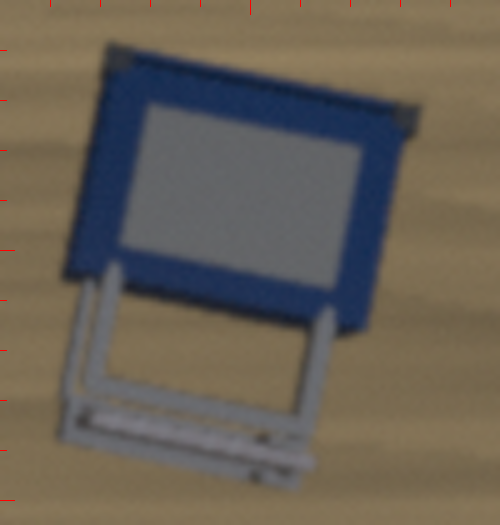

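View pics/tB.png

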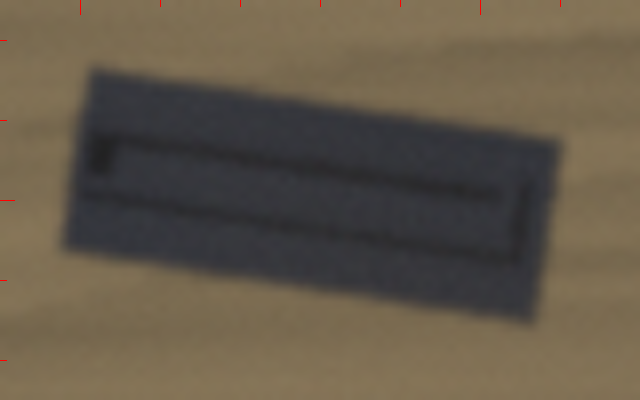

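View pics/sA.png

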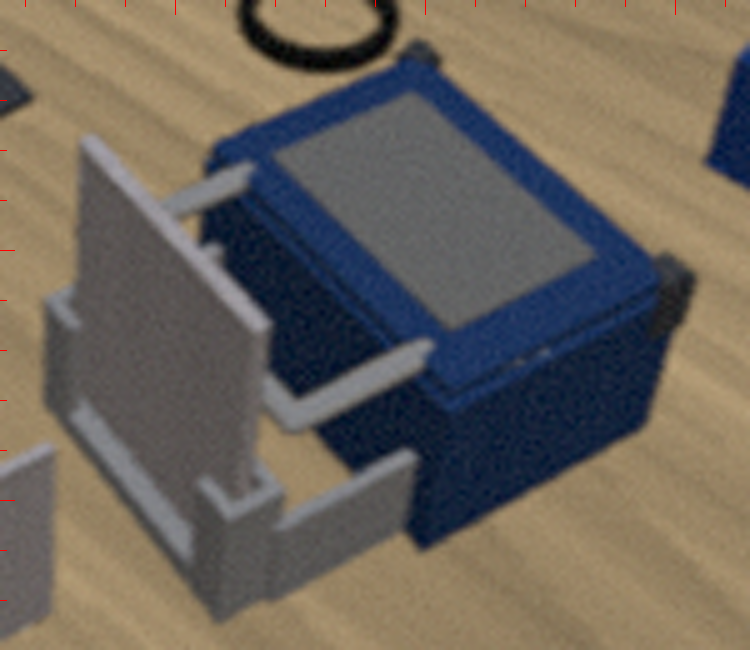

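View pics/sB.png

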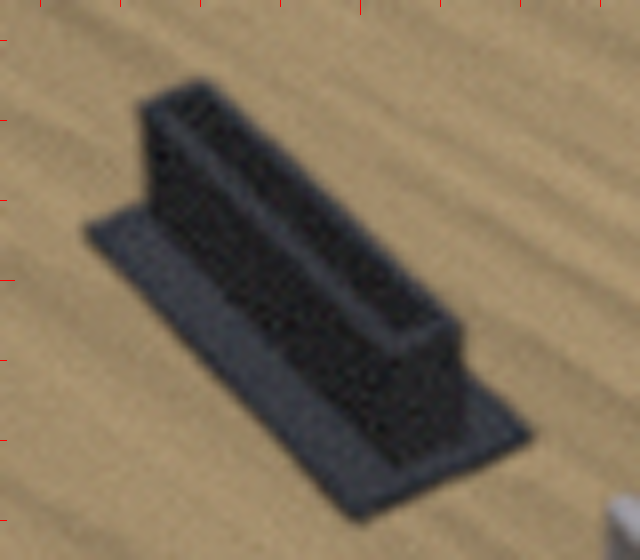

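```bash
cat > h.py <<'E'
import numpy as np,cv2
from scipy.optimize import least_squares
C={n:dict(np.load(f"pics/{n}.npz")) for n in("side","top")}
def proj(n,X):
    c=C[n];Y=c["R"]@np.array(X)+c["t"];u=c["K"]@Y;return u[:2]/u[2]
def tri(obs):
    f=lambda X:np.concatenate([proj(n,X)-p for n,p in obs])
    s=least_squares(f,[.45,0,.1]);return s.x,np.abs(s.fun).max()
def fit(pts,x0,zfree=True):
    # pts: (cam,(u,v),(local xyz)); pose x,y,yaw,z
    def f(v):
        c,s=np.cos(v[2]),np.sin(v[2]);z=v[3] if zfree else 0
        return np.concatenate([proj(n,[v[0]+c*l[0]-s*l[1],v[1]+s*l[0]+c*l[1],l[2]+z])-p for n,p,l in pts])
    s=least_squares(f,x0,loss="soft_l1");return s.x,np.round(s.fun.reshape(-1,2),1)
E
python3 - <<'E'
from h import *
tA=lambda x,y:np.array([x/5+300,y/5+150]); sA=lambda x,y:np.array([x/5+265,y/5+200])
tB=lambda x,y:np.array([x/8+190,y/8+175]); sB=lambda x,y:np.array([x/8+205,y/8+165])
L=tri([("top",tA(91,416)),("side",sA(88,138))]);R=tri([("top",tA(313,463)),("side",sA(263,325))])
print("plate ends",L,R,(L[0]+R[0])/2)
d=L[0]-R[0];print("len",np.linalg.norm(d),"yaw",np.arctan2(-d[0],d[1]))
# lid bar corners
# lid: hinge-box, local = housing frame; lid x from -70+... lid corners front z=105: hinge x=50, lid 120 long-> x 50-126..? 
P=[("top",tA(65,278),(-.0,.0,0))]
pts=[("top",tB(92,68),(.035,.09,.006)),("top",tB(560,140),(.035,-.09,.006)),("top",tB(535,322),(-.035,-.09,.006)),("top",tB(64,248),(-.035,.09,.006)),
("side",sB(88,232),(-.035,.09,.006)),("side",sB(360,522),(-.035,-.09,.0)),("side",sB(533,435),(.035,-.09,.006)),
("side",sB(140,103),(-.014,.075,.056)),("side",sB(205,80),(.014,.075,.056)),("side",sB(462,325),(.014,-.075,.056))]
print("rack",*fit(pts,[.55,.15,0,0]),sep="\n")
E
```

```text
plate ends (array([ 0.49374468, -0.10008556,  0.1649382 ]), np.float64(0.4931035598255562)) (array([ 0.46785831, -0.21579111,  0.16705907]), np.float64(0.4578949683066753)) [ 0.4808015  -0.15793833  0.16599864]
len 0.11858488913266763 yaw -0.22010173625622453
rack
[ 0.5991806   0.15366922 -0.1581997   0.00134377]
[[-0.1 -0.5]
 [ 0.9 -0.7]
 [ 0.5 -0.3]
 [-0.2  0.1]
 [-1.4 -0.8]
 [-0.8  1. ]
 [ 0.2 -0.3]
 [ 0.   1. ]
 [ 0.8  0.5]
 [-1.  -1.4]]
```

```bash
cat > go.py <<'E'
import sys,numpy as np
from scipy.spatial.transform import Rotation as Ro
from rig import robot
def pose():
    o=robot.get_obs();return o,np.array(o["position"]),Ro.from_quat(o["tool_rot"])
def Rt(yaw,flip=1):
    # fingers (y) down, jaws (z) along housing/rack x at yaw
    z=flip*np.array([np.cos(yaw),np.sin(yaw),0]);y=np.array([0,0,-1.]);x=np.cross(y,z)
    return Ro.from_matrix(np.c_[x,y,z])
def delta(x,y,zz,yaw):
    o,p,R=pose()
    print("t",round(o["time"],2),"p",np.round(p,4),"F",np.round(o["ft_force"],1),"w",round(o["grip_width"],4),"q",np.round(o["q"],2))
    for f in(1,-1):
        T=Rt(yaw,f);rv=np.degrees((R.inv()*T).as_rotvec())
        print("flip",f,"turn",np.round(rv,2),"shift pre-turn axes",np.round(R.inv().apply(np.array([x,y,zz])-p),4),"in target axes",np.round(T.inv().apply(np.array([x,y,zz])-p),4))
if __name__=="__main__": delta(*map(float,sys.argv[1:5]))
E
python3 go.py 0.481 -0.158 0.23 -0.22
```

```text
t 0.9 p [0.2357 0.5788 0.2306] F [-0.3  0.2  0.1] w 0.0869 q [ 1.01  0.53  1.43 -0.    1.18 -0.18]
flip 1 turn [ 0.   80.44  0.  ] shift pre-turn axes [ 0.5051  0.0006 -0.5898] in target axes [6.655e-01 6.000e-04 4.001e-01]
flip -1 turn [  0.   -99.56  -0.  ] shift pre-turn axes [ 0.5051  0.0006 -0.5898] in target axes [-6.655e-01  6.000e-04 -4.001e-01]
```

```bash
python3 - <<'E'
from go import *
o,p,R=pose();T=Rt(-.22);d=R.inv().apply(np.array([.481,-.158,.2306])-p)
a=np.radians(80.44/15)
M=sum(Ro.from_rotvec([0,k*a,0]).as_matrix() for k in range(15))
v=np.linalg.solve(M,d);print(v,np.degrees(a))
for k in (4,9,14):
    print(p+R.apply(sum(Ro.from_rotvec([0,j*a,0]).as_matrix() for j in range(k+1))@v))
E
```

```text
[ 5.50535242e-02 -2.47962115e-06 -1.15884110e-02] 5.362666666666667
[0.4336784  0.38241782 0.23056682]
[0.52174527 0.11784862 0.23058284]
[ 0.481  -0.158   0.2306]
```

```bash
python3 -m crank '[[[0,5.36,0,0.055,0,-0.0116,100],[0,5.36,0,0.055,0,-0.0116,100],[0,5.36,0,0.055,0,-0.0116,100],[0,5.36,0,0.055,0,-0.0116,100],[0,5.36,0,0.055,0,-0.0116,100]]]' && python3 go.py .481 -.158 .23 -.22
```

```text
time: 1.52
position: [0.4349, 0.3813, 0.2307]
tool_rot: [-0.643, 0.294, -0.294, 0.643]
ft_force: [0.4, -0.1, -0.2]
grip_width: 0.0867
t 1.52 p [0.4349 0.3813 0.2307] F [ 0.4 -0.1 -0.2] w 0.0867 q [ 0.53  0.46  1.55 -0.    1.12 -0.19]
flip 1 turn [-6.000e-02  5.347e+01 -2.000e-02] shift pre-turn axes [ 0.438   0.0005 -0.318 ] in target axes [0.5162 0.0007 0.1626]
flip -1 turn [-2.0000e-02 -1.2653e+02  7.0000e-02] shift pre-turn axes [ 0.438   0.0005 -0.318 ] in target axes [-0.5162  0.0007 -0.1626]
```

As predicted: the shift is applied in the axes before the row's turn.

```bash
python3 -m crank '[[[0,5.36,0,0.055,0,-0.0116,100],[0,5.36,0,0.055,0,-0.0116,100],[0,5.36,0,0.055,0,-0.0116,100],[0,5.36,0,0.055,0,-0.0116,100],[0,5.36,0,0.055,0,-0.0116,100]]]' && python3 -m crank '[[[0,5.36,0,0.055,0,-0.0116,100],[0,5.36,0,0.055,0,-0.0116,100],[0,5.36,0,0.055,0,-0.0116,100],[0,5.36,0,0.055,0,-0.0116,100],[0,5.36,0,0.055,0,-0.0116,100]]]' && python3 go.py .481 -.158 .145 -.22
```

```text
time: 2.15
position: [0.5223, 0.1163, 0.2308]
tool_rot: [-0.557, 0.435, -0.435, 0.558]
ft_force: [0.6, 0.2, 0.0]
grip_width: 0.0873
time: 2.78
position: [0.4807, -0.1595, 0.2308]
tool_rot: [0.441, -0.552, 0.553, -0.442]
ft_force: [-0.8, -0.5, -0.8]
grip_width: 0.0869
t 2.77 p [ 0.4807 -0.1595  0.2308] F [-0.8 -0.5 -0.8] w 0.0869 q [-0.54  0.37  1.73  0.    1.05 -0.32]
flip 1 turn [-0.08 -0.14  0.02] shift pre-turn axes [-0.0016  0.0858 -0.0002] in target axes [-0.0016  0.0858 -0.    ]
flip -1 turn [-4.0000e-02  1.7986e+02 -1.3000e-01] shift pre-turn axes [-0.0016  0.0858 -0.0002] in target axes [0.0016 0.0858 0.    ]
```

```bash
python3 - <<'E'
from rig import robot
import cv2,numpy as np
ims=[]
for n,(r0,r1,c0,c1) in (("top",(150,260,290,400)),("side",(170,320,250,400))):
    p=robot.camera(n); ims.append(cv2.resize(p["img"][r0:r1,c0:c1,::-1],(400,400),interpolation=cv2.INTER_CUBIC))
cv2.imwrite("pics/a1.png",np.hstack(ims))
E
```

```text
(no output)
```

View pics/a1.png

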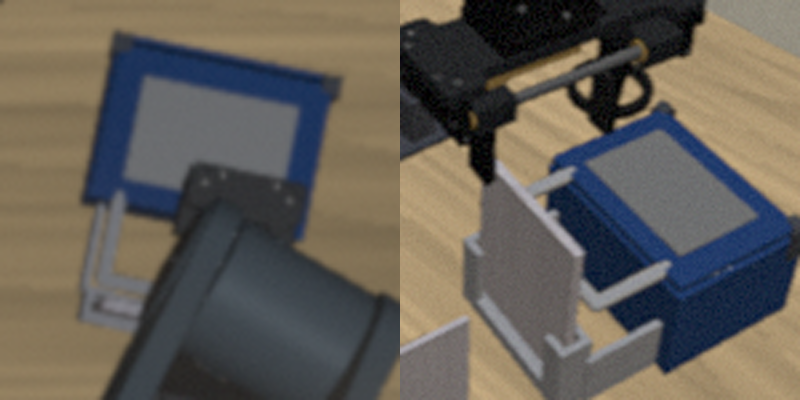

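The crops show the fingers straddling the plate's top edge midway along it, with the near finger at (482,160) and the far one at (605,110). Going down now.

```bash
python3 -m crank '[[[0,0,0,-0.0016,0.03,0,100],[0,0,0,0,0.03,0,100],[0,0,0,0,0.0258,0,100],[0,0,0,0,0,0,100],[0,0,0,0,0,0,100]]]' && python3 -m crank '[[[0,0,0,0,0,0,0],[0,0,0,0,0,0,0],[0,0,0,0,0,0,0],[0,0,0,0,0,0,0],[0,0,0,0,0,0,0]]]' 25 && python3 go.py .481 -.158 .145 -.22; python3 - <<'E'
from rig import robot
import cv2,numpy as np
p=robot.camera("side");cv2.imwrite("pics/a2.png",cv2.resize(p["img"][170:320,250,:] if 0 else p["img"][170:320,230:400,::-1],None,fx=4,fy=4,interpolation=cv2.INTER_CUBIC))
E
```

```text
time: 3.5
position: [0.4818, -0.1557, 0.1455]
tool_rot: [0.442, -0.551, 0.552, -0.443]
ft_force: [-1.6, -0.7, -0.6]
grip_width: 0.0871
time: 4.12
position: [0.4811, -0.1559, 0.1448]
tool_rot: [0.442, -0.552, 0.552, -0.442]
ft_force: [-0.2, -0.8, 0.4]
grip_width: 0.0449
t 4.12 p [ 0.4811 -0.1559  0.1448] F [-0.2 -0.8  0.4] w 0.0449 q [-0.53  0.5   1.81  0.    0.83 -0.32]
flip 1 turn [-0.    0.04 -0.  ] shift pre-turn axes [ 0.0021 -0.0002  0.0004] in target axes [ 0.0021 -0.0002  0.0004]
flip -1 turn [  -0.   -179.96    0.  ] shift pre-turn axes [ 0.0021 -0.0002  0.0004] in target axes [-0.0021 -0.0002 -0.0004]
```

View pics/a2.png

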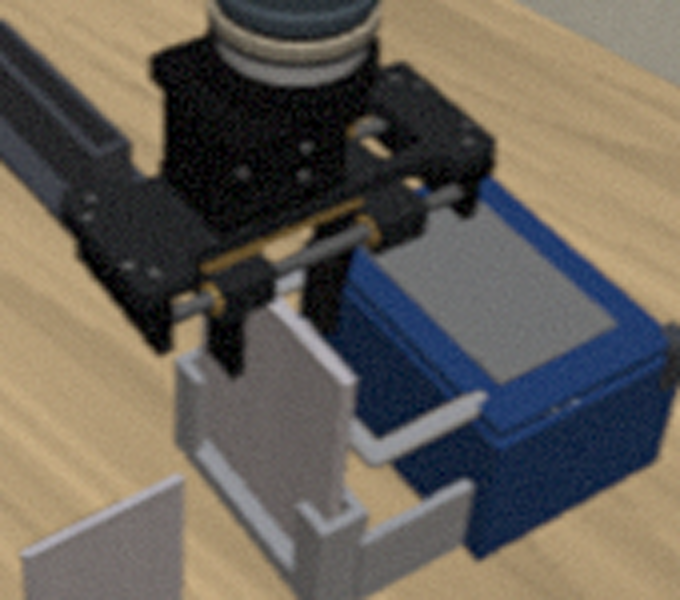

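The side crop shows both fingers either side of the plate at about (230,340) and (325,270), still closing.

```bash
python3 -m crank '[[[0,0,0,0,0,0,0],[0,0,0,0,0,0,0],[0,0,0,0,0,0,0],[0,0,0,0,0,0,0],[0,0,0,0,0,0,0]]]' 25 && python3 go.py .481 -.158 .145 -.22
```

```text
time: 4.8
position: [0.4812, -0.1559, 0.1447]
tool_rot: [0.442, -0.552, 0.552, -0.442]
ft_force: [-0.5, -0.3, -0.9]
grip_width: 0.0077
t 4.8 p [ 0.4812 -0.1559  0.1447] F [-0.5 -0.3 -0.9] w 0.0077 q [-0.53  0.5   1.81  0.    0.83 -0.32]
flip 1 turn [-0.01  0.04  0.  ] shift pre-turn axes [ 0.0021 -0.0003  0.0002] in target axes [ 0.0021 -0.0003  0.0003]
flip -1 turn [ 1.0000e-02 -1.7996e+02  2.0000e-02] shift pre-turn axes [ 0.0021 -0.0003  0.0002] in target axes [-0.0021 -0.0003 -0.0003]
```

```bash
python3 -m crank '[[[0,0,0,0,-0.012,0,0],[0,0,0,0,-0.018,0,0],[0,0,0,0,-0.03,0,0],[0,0,0,0,-0.03,0,0],[0,0,0,0,-0.03,0,0]]]' 25 && python3 -m crank '[[[0,0,0,0,0,0,0],[0,0,0,0,0,0,0],[0,0,0,0,0,0,0],[0,0,0,0,0,0,0],[0,0,0,0,0,0,0]]]' && python3 go.py .599 .1537 .265 -.158;  python3 - <<'E'
from rig import robot
import cv2,numpy as np
p=robot.camera("side");np.savez("pics/side2.npz",**{k:p[k] for k in("img","K","R","t")})
cv2.imwrite("pics/a3.png",cv2.resize(p["img"][120:320,210:410,::-1],None,fx=3,fy=3,interpolation=cv2.INTER_CUBIC))
p=robot.camera("top");np.savez("pics/top2.npz",**{k:p[k] for k in("img","K","R","t")})
E
```

```text
time: 5.42
position: [0.4805, -0.1555, 0.266]
tool_rot: [-0.442, 0.552, -0.551, 0.442]
ft_force: [-0.0, 0.3, -2.9]
grip_width: 0.0075
time: 6.05
position: [0.4809, -0.1557, 0.2641]
tool_rot: [-0.442, 0.552, -0.551, 0.442]
ft_force: [0.6, -0.4, -2.5]
grip_width: 0.008
t 6.05 p [ 0.4809 -0.1557  0.2641] F [ 0.6 -0.4 -2.5] w 0.008 q [-0.53  0.32  1.69  0.    1.13 -0.32]
flip 1 turn [ 0.07 -3.51 -0.03] shift pre-turn axes [-0.3277 -0.0008  0.048 ] in target axes [-0.3242 -0.0009  0.0679]
flip -1 turn [4.0000e-02 1.7649e+02 1.1000e-01] shift pre-turn axes [-0.3277 -0.0008  0.048 ] in target axes [ 0.3242 -0.0009 -0.0679]
```

View pics/a3.png

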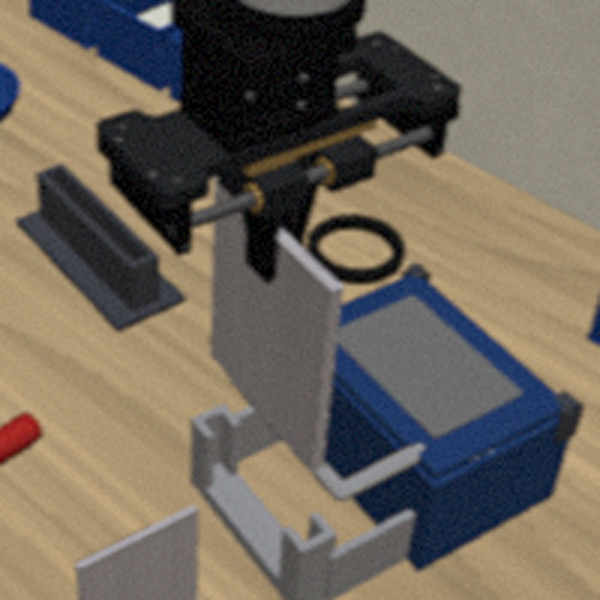

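The plate is clear of the slots and hangs vertically over the holder at (275,330). The rack fit needs checking before I insert the plate.

```bash
python3 - <<'E'
from h import *
tB=lambda x,y:np.array([x/8+190,y/8+175]); sB=lambda x,y:np.array([x/8+205,y/8+165])
pts=[("top",tB(92,68),(.035,.09,.006)),("top",tB(560,140),(.035,-.09,.006)),("top",tB(535,322),(-.035,-.09,.006)),("top",tB(64,248),(-.035,.09,.006))]
v,r=fit(pts,[.55,.15,0,0],False);print(v,r.tolist())
p2=[("side",sB(88,232),(-.035,.09,.006)),("side",sB(360,522),(-.035,-.09,.0)),("side",sB(533,435),(.035,-.09,.006)),
("side",sB(140,103),(-.014,.075,.056)),("side",sB(205,80),(.014,.075,.056)),("side",sB(462,325),(.014,-.075,.056))]
v2,r=fit(p2,[.55,.15,0,0],False);print(v2,r.tolist())
d=dict(np.load("pics/side2.npz"));C["side"]=d
d=dict(np.load("pics/top2.npz"));C["top"]=d
def draw(v,n,r0,r1,c0,c1,s,f):
    im=cv2.resize(C[n]["img"][r0:r1,c0:c1,::-1],None,fx=s,fy=s,interpolation=cv2.INTER_CUBIC)
    o=im.copy();c,q=np.cos(v[2]),np.sin(v[2])
    for hx,hy,z,col in((.035,.09,.006,(0,255,0)),(.014,.075,.056,(0,255,255)),(.008,.075,.056,(0,0,255))):
        P=[proj(n,[v[0]+c*a-q*b,v[1]+q*a+c*b,z]) for a,b in((hx,hy),(hx,-hy),(-hx,-hy),(-hx,hy))]
        cv2.polylines(o,[np.int32((np.array(P)-[c0-.5,r0-.5])*s*8)],True,col,1,cv2.LINE_AA,3)
    return np.vstack([im,o])
v=[.5992,.1537,-.158]
a=draw(v,"side",165,235,205,285,4,"");b=draw(v,"top",170,230,185,275,4,"")
h=max(len(a),len(b));pad=lambda x:np.pad(x,((0,h-len(x)),(0,0),(0,0)))
cv2.imwrite("pics/rk.png",np.hstack([pad(a),pad(b)]))
E
```

```text
[ 0.59824728  0.15467615 -0.16361601  0.        ] [[-0.2, -0.3], [0.7, -0.2], [0.1, 0.2], [-0.5, 0.3]]
[ 0.6010263   0.15448709 -0.15363702  0.        ] [[-1.2, -0.7], [-0.3, 0.9], [0.6, -0.5], [0.3, 1.1], [1.0, 0.5], [-0.6, -1.5]]
```

View pics/rk.png

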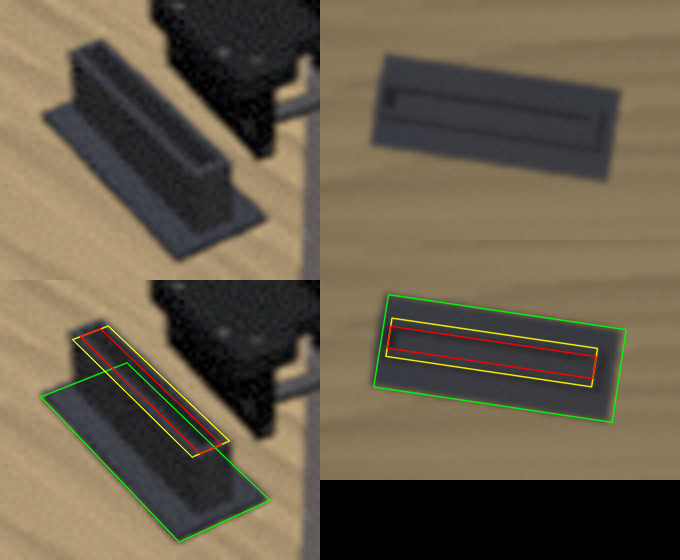

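```bash
python3 - <<'E'
from h import *
tB=lambda x,y:np.array([x/8+190-.44,y/8+175-.44]); sB=lambda x,y:np.array([x/8+205-.44,y/8+165-.44])
tA=lambda x,y:np.array([x/5+300-.4,y/5+150-.4]); sA=lambda x,y:np.array([x/5+265-.4,y/5+200-.4])
pl=[("top",tA(91,416),(0,.06,.165)),("top",tA(313,463),(0,-.06,.165)),("side",sA(88,138),(0,.06,.165)),("side",sA(263,325),(0,-.06,.165))]
print("plate",*fit(pl,[.48,-.15,-.2,0],False))
t=[("top",tB(92,68),(.035,.09,.006)),("top",tB(560,140),(.035,-.09,.006)),("top",tB(535,322),(-.035,-.09,.006)),("top",tB(64,248),(-.035,.09,.006))]
s=[("side",sB(88,232),(-.035,.09,.006)),("side",sB(360,522),(-.035,-.09,.0)),("side",sB(533,435),(.035,-.09,.006)),
("side",sB(140,103),(-.014,.081,.056)),("side",sB(205,80),(.014,.081,.056)),("side",sB(462,325),(.014,-.081,.056))]
for p in(t,s,t+s): v,r=fit(p,[.55,.15,0,0],False);print(v,r.tolist())
# plate bar/plate now in hand
C["side"]=dict(np.load("pics/side2.npz"));C["top"]=dict(np.load("pics/top2.npz"))
def ov(v,n,r0,r1,c0,c1,k):
    o=cv2.resize(C[n]["img"][r0:r1,c0:c1,::-1],None,fx=k,fy=k,interpolation=cv2.INTER_CUBIC);c,q=np.cos(v[2]),np.sin(v[2])
    for hx,hy,z,col in((.035,.09,.006,(0,255,0)),(.014,.081,.056,(0,255,255)),(.008,.075,.056,(0,0,255))):
        P=[proj(n,[v[0]+c*a-q*b,v[1]+q*a+c*b,z]) for a,b in((hx,hy),(hx,-hy),(-hx,-hy),(-hx,hy))]
        cv2.polylines(o,[np.int32(((np.array(P)-[c0,r0]+.5)*k-.5)*8)],True,col,1,cv2.LINE_AA,3)
    return o
a=ov(v,"side",165,235,205,275,5);b=ov(v,"top",165,235,185,275,5)
cv2.imwrite("pics/rk2.png",np.hstack([a,b]))
E
```

```text
plate [ 0.48174198 -0.15640476 -0.21735835  0.        ] [[-0.  -0.4]
 [ 0.4 -0.4]
 [-0.6 -0.4]
 [-0.1  0.7]]
[ 0.59957937  0.15598655 -0.16361959  0.        ] [[-0.2, -0.3], [0.7, -0.2], [0.1, 0.2], [-0.5, 0.3]]
[ 0.60128268  0.15592585 -0.16474575  0.        ] [[-0.7, -0.7], [-0.5, 1.0], [0.5, -0.1], [-0.4, 0.0], [0.4, -0.4], [0.6, 0.0]]
[ 0.60046339  0.15578125 -0.16394677  0.        ] [[-0.1, -0.6], [0.7, -0.5], [0.2, -0.1], [-0.5, -0.0], [-0.9, -0.6], [-0.7, 1.2], [0.3, 0.1], [-0.6, 0.2], [0.2, -0.3], [0.4, 0.2]]
```

View pics/rk2.png

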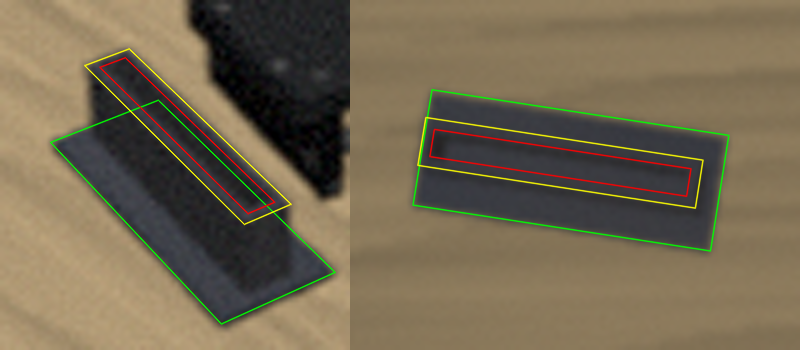

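```bash
python3 go.py .6003 .1559 .264 -.164
```

```text
t 6.15 p [ 0.481  -0.1558  0.2644] F [ 0.4  1.2 -2.3] w 0.0082 q [-0.53  0.32  1.69 -0.    1.13 -0.32]
flip 1 turn [ 0.04 -3.16 -0.01] shift pre-turn axes [-0.3302  0.0004  0.0486] in target axes [-0.327   0.0004  0.0668]
flip -1 turn [2.0000e-02 1.7684e+02 6.0000e-02] shift pre-turn axes [-0.3302  0.0004  0.0486] in target axes [ 0.327   0.0004 -0.0668]
```

```bash
python3 -m crank '[[[0,-3.16,0,0,0,0,0],[0,0,0,-0.02,0,0.004,0],[0,0,0,-0.04,0,0.008,0],[0,0,0,-0.05,0,0.0105,0],[0,0,0,-0.05,0,0.0105,0]]]' && python3 -m crank '[[[0,0,0,-0.05,0,0.0105,0],[0,0,0,-0.05,0,0.0105,0],[0,0,0,-0.04,0,0.008,0],[0,0,0,-0.02,0,0.004,0],[0,0,0,-0.007,0,0.0008,0]]]' && python3 -m crank '[[[0,0,0,0,0,0,0],[0,0,0,0,0,0,0],[0,0,0,0,0,0,0],[0,0,0,0,0,0,0],[0,0,0,0,0,0,0]]]' && python3 go.py .6003 .1559 .264 -.164
```

```text
time: 6.78
position: [0.5404, -0.0022, 0.2648]
tool_rot: [0.457, -0.539, 0.54, -0.457]
ft_force: [-0.2, -0.0, -2.7]
grip_width: 0.0078
time: 7.4
position: [0.6004, 0.1563, 0.2644]
tool_rot: [0.458, -0.539, 0.539, -0.457]
ft_force: [0.2, -0.3, -2.9]
grip_width: 0.0079
time: 8.02
position: [0.6004, 0.1555, 0.2648]
tool_rot: [0.457, -0.539, 0.539, -0.457]
ft_force: [0.1, -0.3, -2.8]
grip_width: 0.0078
t 8.03 p [0.6004 0.1555 0.2648] F [ 0.1 -0.3 -2.8] w 0.0078 q [ 0.07  0.49  1.41 -0.    1.25  0.24]
flip 1 turn [-0.01 -0.03  0.  ] shift pre-turn axes [-0.0003  0.0008 -0.0002] in target axes [-0.0003  0.0008 -0.0002]
flip -1 turn [-0.0000e+00  1.7997e+02 -1.0000e-02] shift pre-turn axes [-0.0003  0.0008 -0.0002] in target axes [0.0003 0.0008 0.0002]
```

```bash
python3 -m crank '[[[0,0,0,0,0.025,0,0],[0,0,0,0,0.025,0,0],[0,0,0,0,0.015,0,0],[0,0,0,0,0.005,0,0],[0,0,0,0,0,0,0]]]';  python3 - <<'E'
from rig import robot
import cv2,numpy as np
p=robot.camera("side");a=cv2.resize(p["img"][110:240,200:300,::-1],None,fx=4,fy=4,interpolation=cv2.INTER_CUBIC)
p=robot.camera("top");b=cv2.resize(p["img"][160:260,185:280,::-1],None,fx=4,fy=4,interpolation=cv2.INTER_CUBIC)
b=np.pad(b,((0,120),(0,0),(0,0)));cv2.imwrite("pics/a4.png",np.hstack([a,b]))
E
```

```text
time: 8.65
position: [0.6008, 0.1559, 0.195]
tool_rot: [0.457, -0.539, 0.539, -0.457]
ft_force: [0.4, -0.8, -2.7]
grip_width: 0.0078
```

View pics/a4.png

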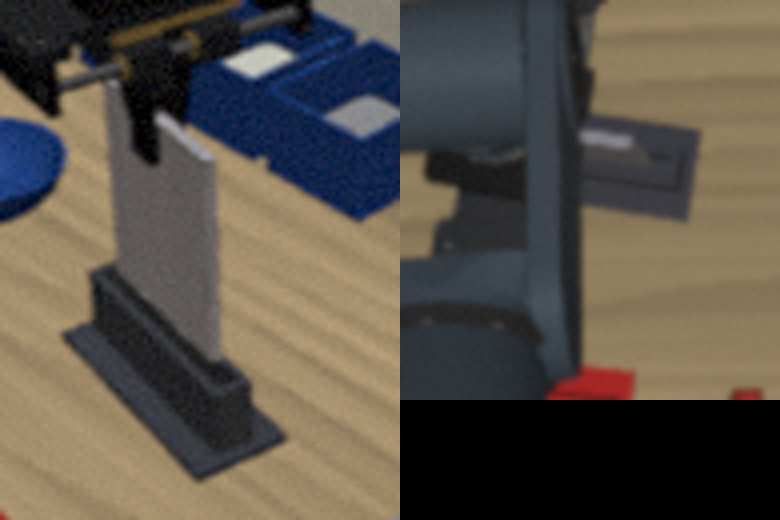

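The side crop shows the plate's lower edge from (120,265) to (215,360), lined up over the slot between the walls. Continuing down.

```bash
python3 -m crank '[[[0,0,0,0,0.008,0,0],[0,0,0,0,0.008,0,0],[0,0,0,0,0.008,0,0],[0,0,0,0,0.004,0,0],[0,0,0,0,0,0,0]]]'; python3 - <<'E'
from go import *
delta(.6003,.1559,.138,-.164)
E
```

```text
time: 9.38
position: [0.6001, 0.1558, 0.1662]
tool_rot: [-0.458, 0.54, -0.539, 0.457]
ft_force: [0.6, 0.5, -3.3]
grip_width: 0.0079
t 9.38 p [0.6001 0.1558 0.1662] F [ 0.6  0.5 -3.3] w 0.0079 q [ 0.07  0.6   1.51 -0.    1.04  0.24]
flip 1 turn [ 0.06 -0.01  0.02] shift pre-turn axes [-0.0001  0.0282  0.0002] in target axes [-0.0001  0.0282  0.0002]
flip -1 turn [-3.0000e-02  1.7999e+02  1.0000e-01] shift pre-turn axes [-0.0001  0.0282  0.0002] in target axes [ 0.0001  0.0282 -0.0002]
```

Bottom edge is 20 mm into the slot with no contact force. Now down to the floor.

```bash
python3 -m crank '[[[0,0,0,0,0.008,0,0],[0,0,0,0,0.008,0,0],[0,0,0,0,0.006,0,0],[0,0,0,0,0.003,0,0],[0,0,0,0,0,0,0]]]'
```

```text
time: 10.0
position: [0.6003, 0.1558, 0.1414]
tool_rot: [-0.458, 0.539, -0.539, 0.457]
ft_force: [-0.1, 0.5, -3.0]
grip_width: 0.0077
```

```bash
python3 -m crank '[[[0,0,0,0,0.001,0,0],[0,0,0,0,0.001,0,0],[0,0,0,0,0.001,0,0],[0,0,0,0,0.001,0,0],[0,0,0,0,0,0,0]]]'
```

```text
time: 10.62
position: [0.6004, 0.1558, 0.1377]
tool_rot: [-0.457, 0.539, -0.539, 0.457]
ft_force: [-0.3, 0.1, -2.6]
grip_width: 0.008
```

```bash
python3 -m crank '[[[0,0,0,0,0.001,0,0],[0,0,0,0,0.001,0,0],[0,0,0,0,0,0,0],[0,0,0,0,0,0,0],[0,0,0,0,0,0,0]]]'
```

```text
time: 11.25
position: [0.6005, 0.1558, 0.1358]
tool_rot: [0.457, -0.539, 0.539, -0.457]
ft_force: [-0.3, -0.1, -1.8]
grip_width: 0.0075
```

```bash
python3 -m crank '[[[0,0,0,0,0.0005,0,0],[0,0,0,0,0,0,15],[0,0,0,0,0,0,30],[0,0,0,0,0,0,40],[0,0,0,0,0,0,40]]]' && python3 -m crank '[[[0,0,0,0,0,0,40],[0,0,0,0,0,0,40],[0,0,0,0,-0.005,0,40],[0,0,0,0,-0.02,0,40],[0,0,0,0,-0.03,0,40]]]' &&  python3 -m crank '[[[0,0,0,0,-0.03,0,40],[0,0,0,0,-0.02,0,40],[0,0,0,0,0,0,40],[0,0,0,0,0,0,40],[0,0,0,0,0,0,40]]]'; python3 - <<'E'
from rig import robot
import cv2,numpy as np
p=robot.camera("side");np.savez("pics/side3.npz",**{k:p[k] for k in("img","K","R","t")})
a=cv2.resize(p["img"][110:240,200:300,::-1],None,fx=4,fy=4,interpolation=cv2.INTER_CUBIC)
cv2.imwrite("pics/a5.png",a)
E
```

```text
time: 11.88
position: [0.6005, 0.1559, 0.1353]
tool_rot: [0.457, -0.539, 0.539, -0.457]
ft_force: [0.7, 0.1, 0.2]
grip_width: 0.0317
time: 12.5
position: [0.5997, 0.1558, 0.1901]
tool_rot: [-0.458, 0.54, -0.539, 0.457]
ft_force: [0.2, 0.6, 0.2]
grip_width: 0.0349
time: 13.12
position: [0.5996, 0.1558, 0.2389]
tool_rot: [-0.458, 0.54, -0.539, 0.457]
ft_force: [0.5, -0.4, -0.1]
grip_width: 0.0349
```

View pics/a5.png

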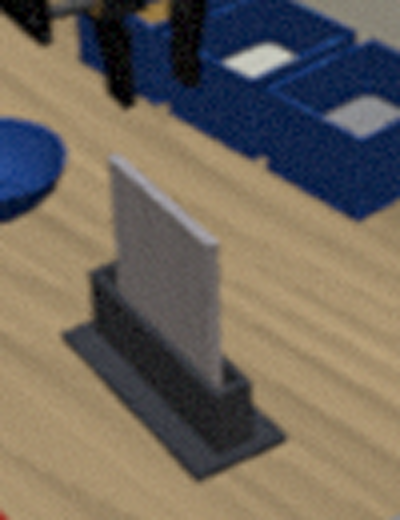

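The plate stands in the rack (top edge (115,160)–(215,240)), with the fingers clear above it. Now I measure the lid.

```bash
python3 - <<'E'
from rig import robot
import cv2,numpy as np
def crop(im,r0,r1,c0,c1,s):
    im=cv2.resize(im[r0:r1,c0:c1,::-1],None,fx=s,fy=s,interpolation=cv2.INTER_CUBIC)
    for c in range(c0-c0%10+10,c1,10): cv2.line(im,((c-c0)*s,0),((c-c0)*s,6 if c%50 else 14),(0,0,255),1)
    for r in range(r0-r0%10+10,r1,10): cv2.line(im,(0,(r-r0)*s),(6 if r%50 else 14,(r-r0)*s),(0,0,255),1)
    return im
for n,b in(("top",(150,255,305,395)),("side",(205,325,270,405))):
    p=robot.camera(n);np.savez(f"pics/{n}3.npz",**{k:p[k] for k in("img","K","R","t")})
    print([(n,np.round(d["at"],1).tolist(),round(d["conf"],2)) for d in robot.spot_in(p,"lid_bar")])
    cv2.imwrite(f"pics/L{n}.png",crop(p["img"],*b,5))
E
```

```text
[('top', [188.1, 349.5], 0.65)]
[('side', [248.6, 348.8], 0.88)]
```

View pics/Ltop.png

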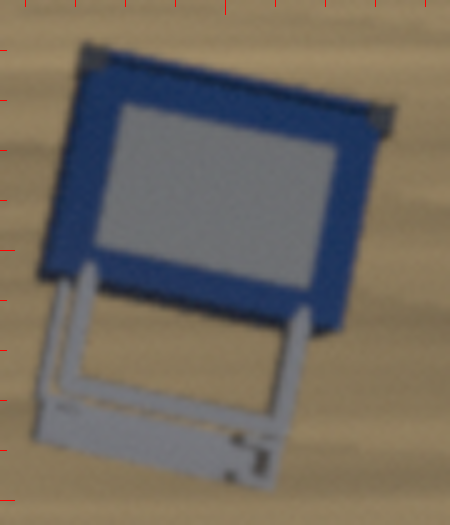

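View pics/Lside.png

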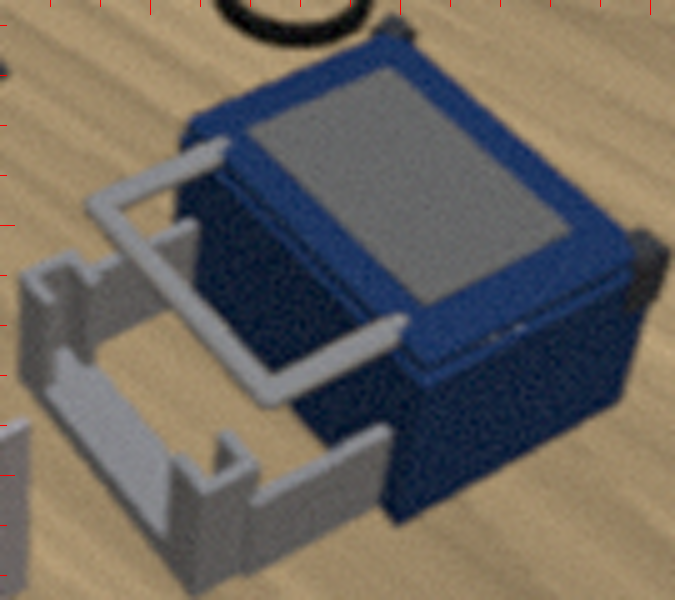

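```bash
python3 - <<'E'
from h import *
tA=lambda x,y:np.array([x/5+305-.4,y/5+150-.4]); sA=lambda x,y:np.array([x/5+270-.4,y/5+205-.4])
L=tri([("top",tA(70,385)),("side",sA(103,206))]);R=tri([("top",tA(282,424)),("side",sA(267,390))])
print(L,R); m=(L[0]+R[0])/2; d=L[0]-R[0];print("bar",m,np.linalg.norm(d),"yaw",np.arctan2(-d[0],d[1]))
L=tri([("top",tA(92,58)),("side",sA(395,27))]);R=tri([("top",tA(380,118)),("side",sA(647,255))])
h=(L[0]+R[0])/2; d=L[0]-R[0];print(L,R,"hinge",h,np.linalg.norm(d),"yaw",np.arctan2(-d[0],d[1]));e=h-m;print("bar->hinge",e,np.hypot(e[0],e[1]),np.arctan2(e[1],e[0]))
# bar fit with fixed z, length
for w in(.054,.06): print(fit([("top",tA(70,385),(0,w,.1)),("top",tA(282,424),(0,-w,.1)),("side",sA(103,206),(0,w,.1)),("side",sA(267,390),(0,-w,.1))],[.5,-.15,-.2,0],False))
E
```

```text
(array([ 0.51268637, -0.10558161,  0.10417899]), np.float64(0.48352196262908365)) (array([ 0.48804244, -0.21990898,  0.1046526 ]), np.float64(0.2600278598314958))
bar [ 0.50036441 -0.1627453   0.1044158 ] 0.11695423663570458 yaw -0.21230734415891556
(array([ 0.69337078, -0.11967304,  0.10585286]), np.float64(0.20283317265341338)) (array([ 0.65885477, -0.27995947,  0.10059642]), np.float64(0.31079712545664506)) hinge [ 0.67611278 -0.19981625  0.10322464] 0.16404488531676528 yaw -0.21210064881111945
bar->hinge [ 0.17574837 -0.03707096 -0.00119116] 0.1796155486135913 -0.20788467862846086
(array([ 0.50102247, -0.1626447 , -0.19190745,  0.        ]), array([[ 1.8,  0.1],
       [-2.1, -0.7],
       [ 0.4,  2.7],
       [-0.7, -0.4]]))
(array([ 0.50198985, -0.16172891, -0.21985127,  0.        ]), array([[-0.6, -1.3],
       [-0.4, -0. ],
       [-0.6,  0.3],
       [ 0.5,  1.4]]))
```

```bash
python3 go.py .501 -.162 .19 -.214
```

```text
t 13.38 p [0.6003 0.1558 0.2397] F [-0.4  1.8  0.4] w 0.0349 q [ 0.07  0.51  1.43 -0.    1.2   0.24]
flip 1 turn [0.05 2.86 0.01] shift pre-turn axes [ 0.3297  0.0498 -0.046 ] in target axes [ 0.3316  0.0497 -0.0295]
flip -1 turn [ 2.0000e-02 -1.7714e+02 -8.0000e-02] shift pre-turn axes [ 0.3297  0.0498 -0.046 ] in target axes [-0.3316  0.0497  0.0295]
```

```bash
python3 -m crank '[[[0,2.86,0,0,0,0,40],[0,0,0,0.03,0,-0.003,40],[0,0,0,0.05,0,-0.0045,40],[0,0,0,0.05,0,-0.0045,40],[0,0,0,0.05,0,-0.0045,40]]]' && python3 -m crank '[[[0,0,0,0.05,0,-0.0045,40],[0,0,0,0.05,0.01,-0.0045,40],[0,0,0,0.04,0.02,-0.003,40],[0,0,0,0.0116,0.02,-0.001,40],[0,0,0,0,0,0,40]]]' && python3 -m crank '[[[0,0,0,0,0,0,40],[0,0,0,0,0,0,40],[0,0,0,0,0,0,40],[0,0,0,0,0,0,40],[0,0,0,0,0,0,40]]]' && python3 go.py .501 -.162 .089 -.214;  python3 - <<'E'
from rig import robot
import cv2,numpy as np
p=robot.camera("side")
a=cv2.resize(p["img"][190:320,250:400,::-1],None,fx=4,fy=4,interpolation=cv2.INTER_CUBIC)
cv2.imwrite("pics/a6.png",a)
E
```

```text
time: 14.0
position: [0.5456, -0.0179, 0.2402]
tool_rot: [0.444, -0.55, 0.551, -0.444]
ft_force: [1.1, 0.3, -0.1]
grip_width: 0.0349
time: 14.62
position: [0.5, -0.1624, 0.189]
tool_rot: [-0.444, 0.552, -0.55, 0.443]
ft_force: [0.4, 0.4, 0.5]
grip_width: 0.0351
time: 15.25
position: [0.5013, -0.1617, 0.1904]
tool_rot: [0.444, -0.55, 0.551, -0.444]
ft_force: [-0.1, -1.1, -0.5]
grip_width: 0.0347
t 15.25 p [ 0.5013 -0.1617  0.1904] F [-0.1 -1.1 -0.5] w 0.0347 q [-0.52  0.45  1.72 -0.    0.97 -0.31]
flip 1 turn [-0.02  0.02  0.01] shift pre-turn axes [ 0.0003  0.1014 -0.0003] in target axes [ 0.0003  0.1014 -0.0002]
flip -1 turn [ 1.0000e-02 -1.7998e+02  2.0000e-02] shift pre-turn axes [ 0.0003  0.1014 -0.0003] in target axes [-0.0003  0.1014  0.0002]
```

View pics/a6.png

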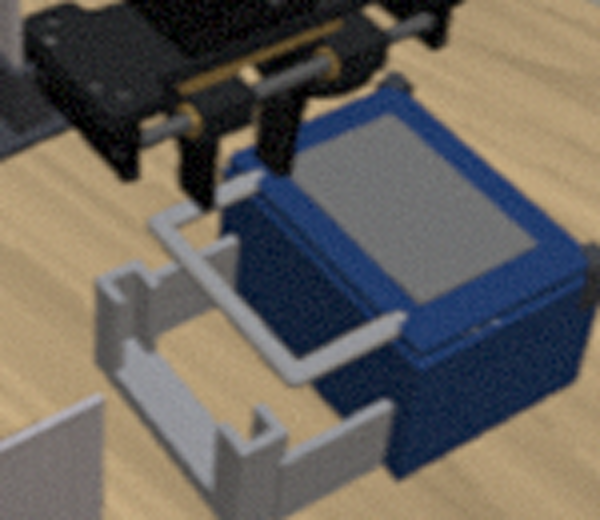

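The fingertips at (200,200) and (280,170) straddle the line of the bar (middle (228,300)) when projected down. Descending.

```bash
python3 -m crank '[[[0,0,0,0,0.02,0,40],[0,0,0,0,0.03,0,40],[0,0,0,0,0.03,0,40],[0,0,0,0,0.0164,0,40],[0,0,0,0,0.005,0,40]]]' && python3 -m crank '[[[0,0,0,0,0,0,40],[0,0,0,0,0,0,0],[0,0,0,0,0,0,0],[0,0,0,0,0,0,0],[0,0,0,0,0,0,0]]]' 30 && python3 go.py .501 -.162 .089 -.214;  python3 - <<'E'
from rig import robot
import cv2,numpy as np
p=robot.camera("side")
a=cv2.resize(p["img"][190:320,250:400,::-1],None,fx=4,fy=4,interpolation=cv2.INTER_CUBIC)
cv2.imwrite("pics/a7.png",a)
E
```

```text
time: 15.92
position: [0.5006, -0.1617, 0.0878]
tool_rot: [-0.444, 0.551, -0.55, 0.443]
ft_force: [0.4, -0.9, -0.6]
grip_width: 0.035
time: 16.55
position: [0.5008, -0.1619, 0.0893]
tool_rot: [-0.444, 0.551, -0.55, 0.444]
ft_force: [-2.3, -0.1, 5.5]
grip_width: 0.0111
t 16.55 p [ 0.5008 -0.1619  0.0893] F [-2.3 -0.1  5.5] w 0.0111 q [-0.52  0.61  1.8  -0.    0.73 -0.31]
flip 1 turn [0.04 0.01 0.01] shift pre-turn axes [0.0001 0.0003 0.0003] in target axes [0.0001 0.0003 0.0003]
flip -1 turn [ 1.0000e-02 -1.7999e+02 -6.0000e-02] shift pre-turn axes [0.0001 0.0003 0.0003] in target axes [-0.0001  0.0003 -0.0003]
```

View pics/a7.png

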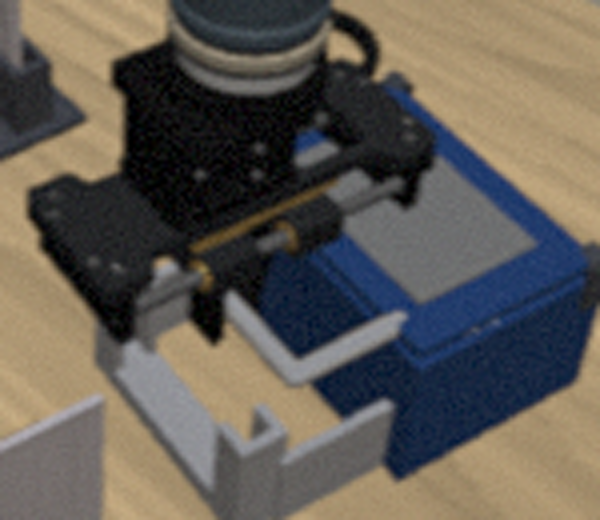

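```bash
python3 -c "
import numpy as np
t=np.radians(np.arange(0,91,3));dz=.18*(np.cos(t[:-1])-np.cos(t[1:]));dy=-.18*np.diff(np.sin(t))
for i in range(0,30,5): print([(round(a,4),round(b,4)) for a,b in zip(dy[i:i+5],dz[i:i+5])], np.degrees(t[i+5]))"
```

```text
[(np.float64(-0.0094), np.float64(0.0002)), (np.float64(-0.0094), np.float64(0.0007)), (np.float64(-0.0093), np.float64(0.0012)), (np.float64(-0.0093), np.float64(0.0017)), (np.float64(-0.0092), np.float64(0.0022))] 14.999999999999998
[(np.float64(-0.009), np.float64(0.0027)), (np.float64(-0.0089), np.float64(0.0031)), (np.float64(-0.0087), np.float64(0.0036)), (np.float64(-0.0085), np.float64(0.0041)), (np.float64(-0.0083), np.float64(0.0045))] 29.999999999999996
[(np.float64(-0.008), np.float64(0.0049)), (np.float64(-0.0078), np.float64(0.0053)), (np.float64(-0.0075), np.float64(0.0057)), (np.float64(-0.0072), np.float64(0.0061)), (np.float64(-0.0068), np.float64(0.0065))] 45.0
[(np.float64(-0.0065), np.float64(0.0068)), (np.float64(-0.0061), np.float64(0.0072)), (np.float64(-0.0057), np.float64(0.0075)), (np.float64(-0.0053), np.float64(0.0078)), (np.float64(-0.0049), np.float64(0.008))] 59.99999999999999
[(np.float64(-0.0045), np.float64(0.0083)), (np.float64(-0.0041), np.float64(0.0085)), (np.float64(-0.0036), np.float64(0.0087)), (np.float64(-0.0031), np.float64(0.0089)), (np.float64(-0.0027), np.float64(0.009))] 75.0
[(np.float64(-0.0022), np.float64(0.0092)), (np.float64(-0.0017), np.float64(0.0093)), (np.float64(-0.0012), np.float64(0.0093)), (np.float64(-0.0007), np.float64(0.0094)), (np.float64(-0.0002), np.float64(0.0094))] 90.0
```

```bash
python3 -m crank '[[[0,0,0,0,-0.0094,0.0002,0],[0,0,0,0,-0.0094,0.0007,0],[0,0,0,0,-0.0093,0.0012,0],[0,0,0,0,-0.0093,0.0017,0],[0,0,0,0,-0.0092,0.0022,0]]]' 30
```

```text
time: 17.23
position: [0.5065, -0.1631, 0.136]
tool_rot: [-0.444, 0.551, -0.55, 0.443]
ft_force: [-2.6, -1.8, -3.1]
grip_width: 0.0111
```

```bash
python3 -m crank '[[[0,0,0,0,-0.009,0.0027,0],[0,0,0,0,-0.0089,0.0031,0],[0,0,0,0,-0.0087,0.0036,0],[0,0,0,0,-0.0085,0.0041,0],[0,0,0,0,-0.0083,0.0045,0]]]' && python3 -m crank '[[[0,0,0,0,-0.008,0.0049,0],[0,0,0,0,-0.0078,0.0053,0],[0,0,0,0,-0.0075,0.0057,0],[0,0,0,0,-0.0072,0.0061,0],[0,0,0,0,-0.0068,0.0065,0]]]';  python3 - <<'E'
from rig import robot
import cv2,numpy as np
p=robot.camera("side")
a=cv2.resize(p["img"][150:320,250:410,::-1],None,fx=3,fy=3,interpolation=cv2.INTER_CUBIC)
cv2.imwrite("pics/a8.png",a)
E
```

```text
time: 17.85
position: [0.5228, -0.1667, 0.1792]
tool_rot: [-0.445, 0.552, -0.549, 0.443]
ft_force: [-6.8, -2.0, 0.6]
grip_width: 0.0111
time: 18.48
position: [0.5488, -0.1724, 0.217]
tool_rot: [-0.446, 0.553, -0.548, 0.442]
ft_force: [-11.2, -2.0, 6.9]
grip_width: 0.0109
```

View pics/a8.png

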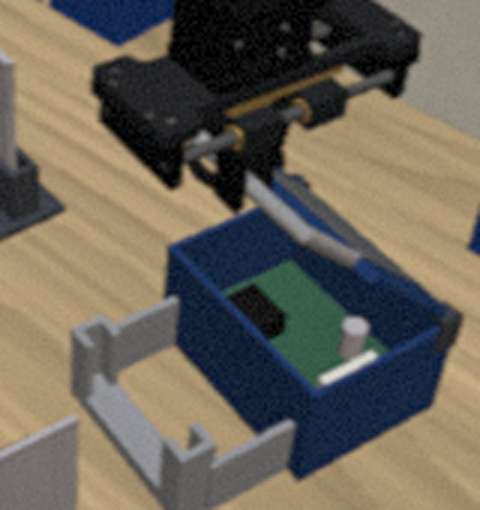

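```bash
python3 -m crank '[[[0,0,0,0,0,0,0],[0,0,0,0,0,0,0],[0,0,0,0,0,0,0],[0,0,0,0,0,0,0],[0,0,0,0,0,0,0]]]'; python3 -c "
from rig import robot;o=robot.get_obs();print(o['moment'],o['position'],o['ft_force'])"
```

```text
time: 19.15
position: [0.5489, -0.1724, 0.2171]
tool_rot: [-0.446, 0.552, -0.548, 0.442]
ft_force: [-11.1, -1.1, 7.3]
grip_width: 0.011
[-0.20572344  2.03791766 -0.01459187] [ 0.54892014 -0.17240493  0.21708509] [-11.12588526  -1.09865814   7.27111875]
```

```bash
python3 -m crank '[[[0,0,0,0,-0.001,-0.0015,0],[0,0,0,0,-0.001,-0.0015,0],[0,0,0,0,0,0,0],[0,0,0,0,0,0,0],[0,0,0,0,0,0,0]]]'; python3 go.py .5527 -.1731 .2163 -.214
```

```text
time: 19.77
position: [0.5497, -0.1726, 0.2181]
tool_rot: [0.444, -0.55, 0.551, -0.444]
ft_force: [-2.0, -1.9, -2.2]
grip_width: 0.0108
t 19.77 p [ 0.5497 -0.1726  0.2181] F [-2.  -1.9 -2.2] w 0.0108 q [-0.5   0.48  1.57 -0.    1.09 -0.28]
flip 1 turn [-0.01  0.01  0.02] shift pre-turn axes [-0.0002  0.0018  0.0031] in target axes [-0.0002  0.0018  0.0031]
flip -1 turn [ 3.0000e-02 -1.7999e+02  1.0000e-02] shift pre-turn axes [-0.0002  0.0018  0.0031] in target axes [ 0.0002  0.0018 -0.0031]
```

```bash
python3 -c "
import numpy as np
t=np.radians(np.linspace(43.8,88.8,16));dz=.18*(np.cos(t[:-1])-np.cos(t[1:]));dy=-.18*np.diff(np.sin(t))
for i in range(0,15,5): print(np.round(dy[i:i+5],4),np.round(dz[i:i+5],4), np.degrees(t[i+5]))"
```

```text
[-0.0066 -0.0063 -0.0059 -0.0055 -0.0051] [0.0067 0.007  0.0074 0.0077 0.0079] 58.8
[-0.0047 -0.0042 -0.0038 -0.0033 -0.0029] [0.0082 0.0084 0.0086 0.0088 0.009 ] 73.8
[-0.0024 -0.0019 -0.0014 -0.0009 -0.0004] [0.0091 0.0092 0.0093 0.0094 0.0094] 88.8
```

```bash
python3 -m crank '[[[0,0,0,0,-0.0066,0.0067,0],[0,0,0,0,-0.0063,0.007,0],[0,0,0,0,-0.0059,0.0074,0],[0,0,0,0,-0.0055,0.0077,0],[0,0,0,0,-0.0051,0.0079,0]]]' 40 && python3 -m crank '[[[0,0,0,0,0,0,0],[0,0,0,0,0,0,0],[0,0,0,0,0,0,0],[0,0,0,0,0,0,0],[0,0,0,0,0,0,0]]]'
```

```text
time: 20.4
position: [0.5853, -0.1804, 0.2488]
tool_rot: [-0.444, 0.551, -0.55, 0.443]
ft_force: [-5.2, -2.8, 1.6]
grip_width: 0.0108
time: 21.02
position: [0.5857, -0.1806, 0.2491]
tool_rot: [0.444, -0.55, 0.551, -0.444]
ft_force: [-5.5, -2.6, 3.5]
grip_width: 0.0108
```

```bash
python3 -m crank '[[[0,0,0,0,-0.0012,-0.001,0],[0,0,0,0,0,0,0],[0,0,0,0,0,0,0],[0,0,0,0,0,0,0],[0,0,0,0,0,0,0]]]'; python3 - <<'E'
from rig import robot
import cv2,numpy as np
o=robot.get_obs();print(o["ft_force"],o["position"])
p=robot.camera("side")
a=cv2.resize(p["img"][130:320,250:410,::-1],None,fx=3,fy=3,interpolation=cv2.INTER_CUBIC)
cv2.imwrite("pics/a9.png",a)
E
```

```text
time: 21.65
position: [0.5847, -0.1803, 0.2486]
tool_rot: [0.444, -0.55, 0.551, -0.444]
ft_force: [0.2, -5.1, -3.2]
grip_width: 0.0107
[ 0.15123335 -5.07278646 -3.20703679] [ 0.58467782 -0.1803001   0.24855919]
```

View pics/a9.png

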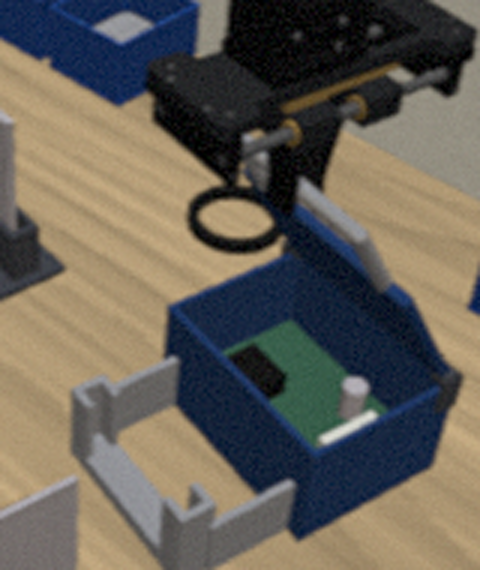

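```bash
cat > lidov.py <<'E'
import sys
from h import *
from rig import robot
def lid(n,angs,box,k,f,hx=.677,hy=-.2005,yaw=-.213,img=None):
    p=robot.camera(n);C[n]=p;r0,r1,c0,c1=box;outs=[]
    raw=cv2.resize(p["img"][r0:r1,c0:c1,::-1],None,fx=k,fy=k,interpolation=cv2.INTER_CUBIC);outs.append(raw)
    for th in angs:
        o=raw.copy();c,s=np.cos(yaw),np.sin(yaw);th=np.radians(th)
        def W(r,y): # r distance from hinge in lid plane
            x=-r*np.cos(th);return [hx+c*x-s*y,hy+s*x+c*y,.1+r*np.sin(th)]
        for P,col in(([(.18,.06),(.18,-.06)],(0,255,255)),([(.18,.06),(.12,.06)],(0,255,255)),([(.18,-.06),(.12,-.06)],(0,255,255)),([(.12,.083),(.12,-.083)],(0,255,0)),([(0,.083),(0,-.083)],(0,0,255)),([(0,-.083),(.12,-.083)],(0,255,0))):
            q=[((proj(n,W(*a))-[c0,r0]+.5)*k-.5)*8 for a in P]
            cv2.line(o,tuple(np.int32(q[0])),tuple(np.int32(q[1])),col,1,cv2.LINE_AA,3)
        cv2.putText(o,"%.0f"%np.degrees(th),(5,20),0,.6,(0,0,255),1);outs.append(o)
    cv2.imwrite(f,np.hstack(outs));print(outs[0].shape)
E
python3 -c "
from lidov import *
lid('side',[55,58.3],(165,275,315,410),3,'pics/b1.png')"
```

```text
(330, 285, 3)
```

View pics/b1.png

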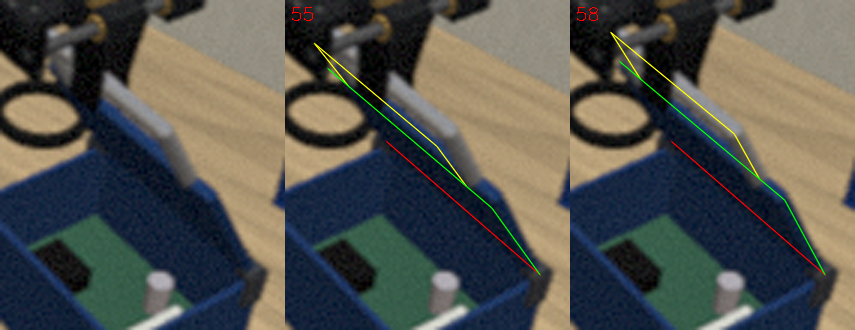

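The bar and rod best match the 58° model (corner at (168,130) against (165,133)). So the radius is 180 mm, and the bar has crept about 6 mm toward the fingertips. Continuing with the arc.

```bash
python3 -c "
import numpy as np
t=np.radians(np.linspace(58.3,90,11));dz=.18*(np.cos(t[:-1])-np.cos(t[1:]));dy=-.18*np.diff(np.sin(t))
for i in range(0,10,5): print(np.round(dy[i:i+5],4),np.round(dz[i:i+5],4), np.degrees(t[i+5]))"
python3 -m crank '[[[0,0,0,0,-0.0052,0.0086,0],[0,0,0,0,-0.0047,0.0088,0],[0,0,0,0,-0.0042,0.009,0],[0,0,0,0,-0.0038,0.0092,0],[0,0,0,0,-0.0033,0.0094,0]]]' 40 && python3 -m crank '[[[0,0,0,0,0,0,0],[0,0,0,0,0,0,0],[0,0,0,0,0,0,0],[0,0,0,0,0,0,0],[0,0,0,0,0,0,0]]]'
```

```text
[-0.005  -0.0045 -0.004  -0.0035 -0.003 ] [0.0086 0.0089 0.0091 0.0093 0.0095] 74.15
[-0.0025 -0.0019 -0.0014 -0.0008 -0.0003] [0.0097 0.0098 0.0099 0.0099 0.01  ] 90.0
time: 22.38
position: [0.6274, -0.1897, 0.2693]
tool_rot: [-0.445, 0.551, -0.55, 0.443]
ft_force: [-4.0, -4.1, -0.7]
grip_width: 0.0104
time: 23.0
position: [0.6275, -0.1897, 0.2694]
tool_rot: [-0.444, 0.551, -0.55, 0.443]
ft_force: [-1.4, -4.6, -4.7]
grip_width: 0.0106
```

```bash
python3 -m crank '[[[0,0,0,0.0005,-0.0024,0.0095,0],[0,0,0,0.0005,-0.0019,0.0097,0],[0,0,0,0,-0.0014,0.0098,0],[0,0,0,0,-0.0009,0.0085,0],[0,0,0,0,-0.0005,0.006,0]]]' 40 && python3 -m crank '[[[0,0,0,0,0,0,0],[0,0,0,0,0,0,0],[0,0,0,0,0,0,0],[0,0,0,0,0,0,0],[0,0,0,0,0,0,0]]]'; python3 -c "
from lidov import *
lid('side',[85,90],(145,265,315,410),3,'pics/b2.png')
lid('top',[90],(140,220,310,400),4,'pics/b3.png')"
```

```text
time: 23.62
position: [0.6716, -0.1995, 0.2777]
tool_rot: [0.443, -0.55, 0.551, -0.444]
ft_force: [-2.7, -1.7, -1.9]
grip_width: 0.0108
time: 24.25
position: [0.6709, -0.1994, 0.2776]
tool_rot: [0.443, -0.55, 0.551, -0.444]
ft_force: [-2.1, 1.6, 5.0]
grip_width: 0.0102
(360, 285, 3)
(320, 360, 3)
```

View pics/b2.png

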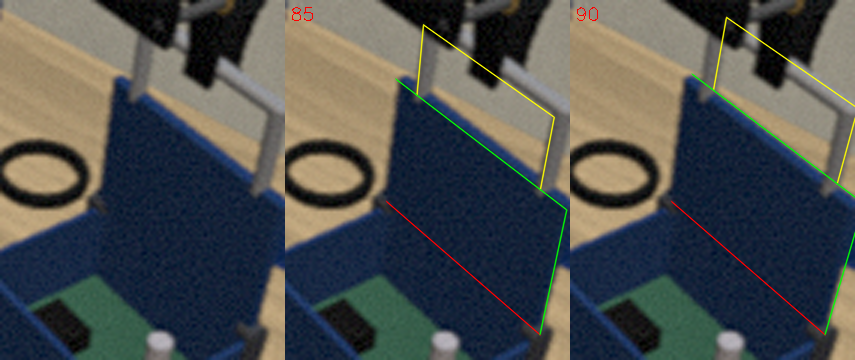

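View pics/b3.png

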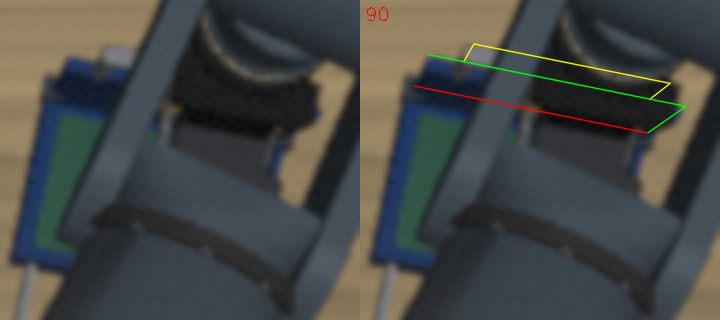

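```bash
python3 - <<'E'
from rig import robot
import cv2,numpy as np
p=robot.camera("side");np.savez("pics/side4.npz",**{k:p[k] for k in("img","K","R","t")})
r0,r1,c0,c1,s=145,265,340,420,5
im=cv2.resize(p["img"][r0:r1,c0:c1,::-1],None,fx=s,fy=s,interpolation=cv2.INTER_CUBIC)
p=robot.camera("top");np.savez("pics/top4.npz",**{k:p[k] for k in("img","K","R","t")})
r0,r1,c0,c1,s=145,220,310,390,5
im2=cv2.resize(p["img"][r0:r1,c0:c1,::-1],None,fx=s,fy=s,interpolation=cv2.INTER_CUBIC)
im2=np.pad(im2,((0,len(im)-len(im2)),(0,0),(0,0)))
cv2.imwrite("pics/b4.png",np.hstack([im,im2]))
E
```

```text
(no output)
```

View pics/b4.png

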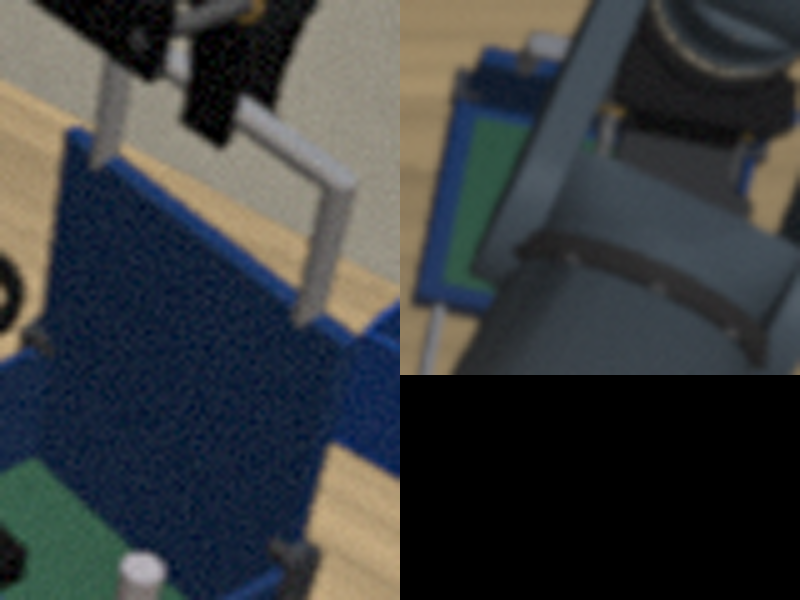

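```bash
python3 - <<'E'
from h import *
t0=lambda x,y:np.array([x/5+305-.4,y/5+150-.4]); s0=lambda x,y:np.array([x/5+270-.4,y/5+205-.4])
s1=lambda x,y:np.array([x/5+340-.4,y/5+145-.4]); t1=lambda x,y:np.array([x/5+310-.4,y/5+145-.4])
O=[("top",t0(70,385),.18,.06,0),("top",t0(282,424),.18,-.06,0),("side",s0(103,206),.18,.06,0),("side",s0(267,390),.18,-.06,0),
("side",s1(337,186),.18,-.06,1),("side",s1(312,322),.12,-.06,1),("side",s1(104,163),.12,.06,1),("top",t1(132,42),.18,.06,1)]
for drop in (None,4,5,6,7):
  def W(v,r,y,th):
    hx,hy,yaw=v[:3];c,s=np.cos(yaw),np.sin(yaw);x=-r*np.cos(th)
    return [hx+c*x-s*y,hy+s*x+c*y,v[4]+r*np.sin(th)]
  f=lambda v:np.concatenate([proj(n,W(v,r,y,k*v[3]))-p for i,(n,p,r,y,k) in enumerate(O) if i!=drop]+[[(v[4]-.1)*500]])
  s=least_squares(f,[.677,-.2,-.21,1.5,.1],loss="soft_l1");print(drop,np.round(s.x,4),"deg",np.degrees(s.x[3]));
  if drop is None: print(np.round(s.fun[:-1].reshape(-1,2),1).tolist())
E
```

```text
None [ 0.6777 -0.2007 -0.2184  1.5229  0.0997] deg 87.2555519675121
[[-0.6, -1.2], [-0.4, -0.1], [-0.7, 0.4], [0.5, 1.5], [0.2, 0.5], [-0.5, -2.1], [0.2, -1.7], [1.4, 0.6]]
4 [ 0.6776 -0.2017 -0.2238  1.5184  0.0993] deg 86.99511976833564
5 [ 0.6779 -0.1996 -0.2134  1.5252  0.1   ] deg 87.3868583802541
6 [ 0.6778 -0.2004 -0.2176  1.5242  0.1001] deg 87.33137915833169
7 [ 0.6767 -0.2031 -0.2278  1.5092  0.1006] deg 86.4701841472409
```

```bash
python3 -m crank '[[[0,0,0,0,-0.0005,0.003,0],[0,0,0,0,-0.0003,0.003,0],[0,0,0,0,0,0.001,0],[0,0,0,0,0,0,0],[0,0,0,0,0,0,0]]]' 40 && python3 -m crank '[[[0,0,0,0,0,0,0],[0,0,0,0,0,0,0],[0,0,0,0,0,0,0],[0,0,0,0,0,0,0],[0,0,0,0,0,0,0]]]'; python3 - <<'E'
from rig import robot
import cv2,numpy as np
p=robot.camera("side")
r0,r1,c0,c1,s=145,265,340,420,5
im=cv2.resize(p["img"][r0:r1,c0:c1,::-1],None,fx=s,fy=s,interpolation=cv2.INTER_CUBIC)
p=robot.camera("top")
r0,r1,c0,c1,s=145,220,310,390,5
im2=cv2.resize(p["img"][r0:r1,c0:c1,::-1],None,fx=s,fy=s,interpolation=cv2.INTER_CUBIC)
im2=np.pad(im2,((0,len(im)-len(im2)),(0,0),(0,0)))
cv2.imwrite("pics/b5.png",np.hstack([im,im2]))
E
```

```text
time: 25.08
position: [0.6775, -0.201, 0.2775]
tool_rot: [-0.444, 0.551, -0.55, 0.444]
ft_force: [-1.1, 2.6, 2.2]
grip_width: 0.0107
time: 25.7
position: [0.6774, -0.2009, 0.2776]
tool_rot: [-0.444, 0.551, -0.55, 0.444]
ft_force: [-0.5, 3.5, 1.0]
grip_width: 0.0109
```

View pics/b5.png

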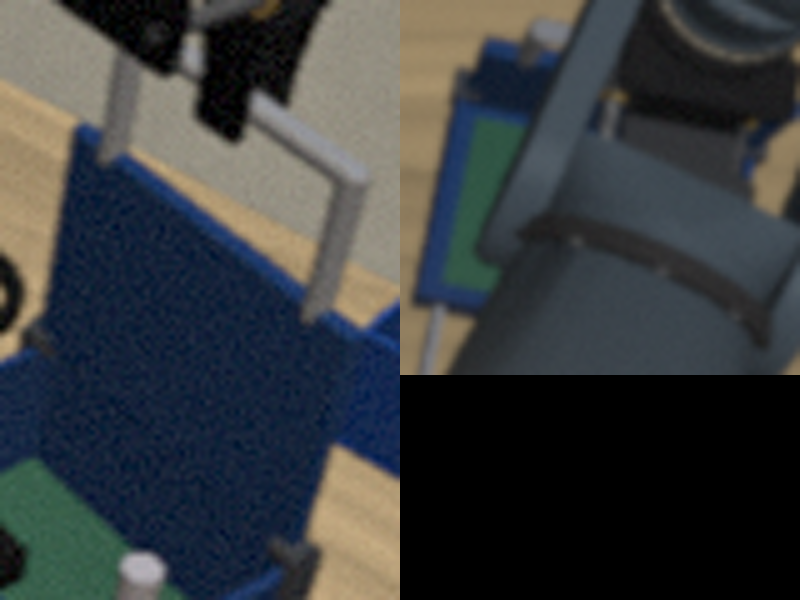

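```bash
python3 - <<'E'
from h import *
t0=lambda x,y:np.array([x/5+305-.4,y/5+150-.4]); s0=lambda x,y:np.array([x/5+270-.4,y/5+205-.4])
s1=lambda x,y:np.array([x/5+340-.4,y/5+145-.4]); t1=lambda x,y:np.array([x/5+310-.4,y/5+145-.4])
O=[("top",t0(70,385),.18,.06,0),("top",t0(282,424),.18,-.06,0),("side",s0(103,206),.18,.06,0),("side",s0(267,390),.18,-.06,0),
("side",s1(349,180),.18,-.06,1),("side",s1(320,316),.12,-.06,1),("side",s1(112,160),.12,.06,1),("top",t1(134,32),.18,.06,1)]
for drop in (None,4,5,6,7):
  def W(v,r,y,th):
    hx,hy,yaw=v[:3];c,s=np.cos(yaw),np.sin(yaw);x=-r*np.cos(th)
    return [hx+c*x-s*y,hy+s*x+c*y,v[4]+r*np.sin(th)]
  f=lambda v:np.concatenate([proj(n,W(v,r,y,k*v[3]))-p for i,(n,p,r,y,k) in enumerate(O) if i!=drop]+[[(v[4]-.1)*500]])
  s=least_squares(f,[.677,-.2,-.21,1.5,.1],loss="soft_l1");print(drop,np.round(s.x,4),"deg",np.degrees(s.x[3]));
  if drop is None: print(np.round(s.fun[:-1].reshape(-1,2),1).tolist())
# what would the bar corner/bottom pixels be per degree, side
for th in(88,90,92):
  v=[.6777,-.2007,-.216,0,.1]; print(th,np.round((proj("side",W(v,.18,-.06,np.radians(th)))-[339.6,144.6])*5,0),np.round((proj("side",W(v,.12,-.06,np.radians(th)))-[339.6,144.6])*5,0),np.round((proj("top",W(v,.18,.06,np.radians(th)))-[309.6,144.6])*5,0))
E
```

```text
None [ 0.6776 -0.2008 -0.2187  1.5547  0.0999] deg 89.0755937222881
[[-0.5, -1.2], [-0.4, -0.0], [-0.6, 0.4], [0.5, 1.5], [0.1, 0.6], [-0.5, -1.6], [0.1, -1.8], [1.5, 0.3]]
4 [ 0.6775 -0.2019 -0.2242  1.5502  0.0994] deg 88.81936027880079
5 [ 0.6778 -0.1998 -0.2135  1.5568  0.1002] deg 89.19606228094304
6 [ 0.6777 -0.2004 -0.2165  1.556   0.1004] deg 89.15020472821772
7 [ 0.6768 -0.2029 -0.2272  1.5438  0.1007] deg 88.4532484680474
88 [343. 185.] [313. 309.] [140.  40.]
90 [356. 180.] [321. 305.] [143.  28.]
92 [368. 175.] [329. 302.] [145.  15.]
```

```bash
python3 - <<'E'
from rig import robot
import cv2,numpy as np
p=robot.camera("side")
cv2.imwrite("pics/end.png",cv2.resize(p["img"][:,:,::-1],(784,588),interpolation=cv2.INTER_CUBIC))
o=robot.get_obs();print(o["time"],o["position"],o["ft_force"],np.abs(o["joint_velocities"]).max())
E
```

```text
25.85 [ 0.67743099 -0.20094314  0.27758916] [-0.88067515  3.47718886  0.30678753] 0.0030760441768013145
```

View pics/end.png

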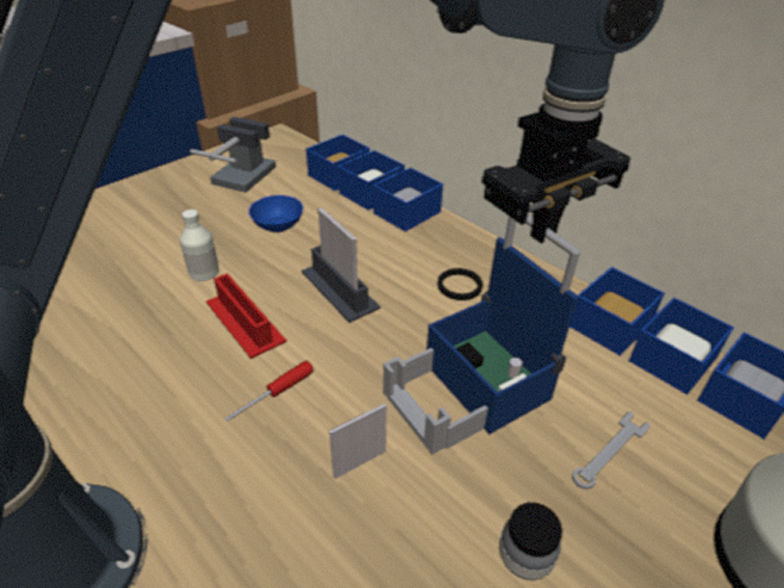

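The final picture shows the plate standing in the dark rack at (338,260), the lid upright and held by its bar at (545,240), and the bystanders where they were. Handing in.

```bash
python3 -c "
from rig import robot;print(robot.hand_in())"
```

```text
the job is handed in; nothing more can be done
None
```

The large lock plate is standing in the dark steel rack, and the lid is held upright by its bar. I handed in at about 26 s, with the arm at rest and wrist force under 4 N.

- **Plate:** it came straight up out of the slots and went into the rack without any contact force. The last picture shows it standing there.
- **Lid angle:** the two checks disagree slightly. The arm's position puts the lid at about 90.1°, while the fit to the camera images says about 89.1°, with roughly 1° of uncertainty. I kept the arm's figure because it comes directly from where the bar was gripped when the lid was shut.
- **During the swing:** the bar seems to have crept several millimetres toward the fingertips while it turned, which caused up to about 13 N of side force. I eased that off twice and raised the grip to 40 N. At the end about 10 mm of finger was still past the bar's centre.
- **Bystanders:** in the last picture they are all where they started.

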